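Snap the sample tubes shut along the row

ROBOT

A 7-joint arm with a two-finger parallel gripper is mounted at the origin on a cart in front of the work surface, level with it; the furniture and walls round the work are solid. World frame = base frame: x ahead of the robot, y to its left, z up, the work surface at z = 0. Lengths are in m, angles in rad, forces in N, time in s.
With the tool pointing down it reaches from about 0.4 to 0.85 m from the base axis. Payload 4.5 kg.
Tool frame: the origin (TCP) lies at the very end of the fingers, on their centre line; the grasp point (between the pads) lies 19 mm behind it (r.grip_point_offset is the distance from the TCP to the grasp point, in m); z points along the fingers, y is the line along which they close (so a half turn about z gives the same grasp; the last joint's range is limited). The gripper opens to 88 mm and grips with 3 to 60 N. Pads are 18 mm wide; open, the fingers measure 123 mm over their backs; the gripper's body (75 mm by 187 mm) begins 45 mm behind the grasp point.
Start: joints at [1.26, 0.689, -0.195, 1.565, 0.157, 0.902, -0.215], TCP at [0.211, -0.588, 0.21] pointing down, gripper open.
Joint ranges: [-3.01, 3.01], [-0.46, 2.08], [-1.47, 1.51], [0.13, 2.56], [-1, 4.14], [0.04, 2.09], [-2.66, 2.66]. Speed limits (rad/s): [2.57, 2.57, 3.14, 3.14, 3.14, 3.14, 3.14].

INTERFACE

Orientations are given as a unit quaternion [x, y, z, w].
In Python, from plant import r gives the robot as it stands.
- The arm moves only by the tool carry_out, never from a script. Its argument "rows" is a list of rows, each a list of 3 entries, a list of its own where there are three numbers: the shift along the tool's x, y, z in cm, then the turn, a rotation vector about the tool's x, y, z in degrees, then the closure, from 0 (fully open) to 1 (shut). A call has 1 to 12 rows; each row is the pose to reach, as a shift and turn from the pose commanded when the call began, along the tool's axes at that moment; what a row does not reach only later rows make up. A row lasts 1/10 s, in which the tool goes at most 50 mm and 8.59 degrees, less where a joint would pass 70% of its speed; a pose out of reach is approached as far as the arm can. A call with a gripper value outside its range is refused whole. The fingers move at their own pace and stop on an object; "newtons" is the grip in N (left out, the last holds). Time passes only in rows, so rows that repeat a pose let the fingers close. It gives the time, the measured TCP pose, the force, the opening and the grip force at its end, in the units of the state.
- r.get_state(): the state, without advancing time (a new reading comes with each control period).
- r.snapshot(name): name is "side" or "top" or "wrist"; returns a dict with "image" (480x640x3 uint8, red, green, blue), "fx", "fy", "cx", "cy" (pixels), "pose" (4x4, takes a point from camera to world coordinates). Camera axes: x right, y up, looking along -z (the intrinsics and any distortion apply to the point x, -y, -z); pixel columns grow to the right and rows downward; lengths in m; the calibration is good to about 2 mm. A picture is of the moment at which its call begins. There is no depth.
- r.finish_job(): hands the job in; it is judged then, once.
The state is a dict: "clock": time; "q": joint angles; "qd": joint speeds; "joint_torque": joint torques, N m; "tool_pos": TCP position; "eef_rot": TCP orientation; "contact_force": force on the tool from outside, world axes, zero at the start; "moment": the same for the moment, N m; "opening": opening from 0.0 (shut) to 1.0 (fully open); "finger_force": force on a finger pad.
Only numpy, scipy, OpenCV 4.12 (cv2) and the standard library are available. Lean on these libraries where they do the work, as an engineer would, in place of code of your own. Each camera call takes 0.05 s, during which the arm holds its last target. There are 200 camera calls.

TASK

The samples have been dispensed and the lids of the five tubes in the near row of the dark metal block still stand ajar. Run your fingertips along the row, starting at the end from which you meet the back (hinge side) of every lid, folding the lids over and pressing them one after the other until each snaps fully shut, skipping none. Nothing is to be picked up: go gently, keep the block standing where it is, and leave the vial, the beaker and the pipette beside it alone.

Things in the scene. Friction and masses are not known exactly. Their poses are not given: they have to be found in the camera images.
- sample_block: Dark metal block, 80 x 180 x 42 mm, about 1.7 kg, loose on the table. Origin: centre of its underside; x across it, away from the robot to within 0.6 rad; y along it; z up. Two rows of five wells at x = -18 mm (near row) and +18 mm (far row), y = +64, +32, 0, -32, -64 mm. Near row: five white snap-lid tubes, lids ajar, tight in their wells. Far row: two tubes already shut and three empty wells.
- row_start (a point): Centre of the mouth of the first tube of the near row, at the hinge (+y) end, 52 mm above the table; axes as the block's. Run along the row from here towards -y. Tubes stand 10 mm out of the block. An open lid leans over its tube towards -y: a fingertip coming along with its end 57 to 58 mm above the table meets the back of each lid, folds it down and presses it shut.
- row_end (a point): Centre of the mouth of the fifth and last tube of the near row, at the -y end, 52 mm above the table. The lids are springy: one that is only folded over springs up again to about 0.45 rad. Between 9 and 3 mm from shut (at the tab) it must be pressed past a springy bead, with about 3 N at the tab or 5 N at its middle; lower, it snaps shut by itself and stays. Let go on the bead, it may stick half-way.
- lid_1 (a joint): Hinge of the lid of the first tube from the +y end of the near row (tube at y = +64 mm). rad; 0 is shut, grows as the lid opens; starts at 0.6 to 1.2. Each lid: a white disc 20 mm across, 4 mm thick, with a tab 10 mm wide; hinge line along the block's x, 12 mm to the +y side of the tube's centre, 52 mm above the table; the tab ends 26 mm from it towards -y. Shut, its top is level, 56 mm above the table.
- lid_2 (a joint): Hinge of the lid of the second tube from the +y end of the near row (tube centre at y = +32 mm in the block's frame). rad; 0 is shut, grows as the lid opens; starts at 0.6 to 1.2. Built as lid_1.
- lid_3 (a joint): Hinge of the lid of the third tube from the +y end of the near row (tube centre at y = +0 mm in the block's frame). rad; 0 is shut, grows as the lid opens; starts at 0.6 to 1.2. Built as lid_1.
- lid_4 (a joint): Hinge of the lid of the fourth tube from the +y end of the near row (tube centre at y = -32 mm in the block's frame). rad; 0 is shut, grows as the lid opens; starts at 0.6 to 1.2. Built as lid_1.
- lid_5 (a joint): Hinge of the lid of the fifth tube from the +y end of the near row (tube centre at y = -64 mm in the block's frame). rad; 0 is shut, grows as the lid opens; starts at 0.6 to 1.2. Built as lid_1.
- vial: Amber glass vial with black cap, 38 mm across, 99 mm high, loose bystander behind the block. Origin: centre of its underside.
- small_beaker: Clear plastic beaker, 48 mm across, 58 mm high, loose bystander behind the block. Origin: centre of its underside.
- lab_pipette: White piston pipette lying in front of the block along its length, 243 mm long, 26 mm wide, 24 mm high, loose bystander. Origin: under its middle, on the table; its length is its y axis.

How it is judged:
By the outcome, as a careful person would: the job done as asked, in the order asked, and still so for the second after the job is handed in, with the robot touching nothing.
It also fails if it takes over 38 s, if anything falls off the work surface, if the arm or the gripper's body presses on something with over 40 N, if the wrist force passes 120 N, or if a joint passes its speed limit or range.

## Working session

There is one attempt and no reset: what is moved stays moved. The work goes in short steps, Python scripts to look and compute and a tool call to move; the robot and the scene stay as the last step left them, time stands still between calls to the robot, and variables do not carry over. Pictures are saved under pics/ and viewed, at most 10 in all, crops included, and the job is handed in when it is done.

Besides the shell and the picture viewer there is one more tool, called as a command line: name --argument value ..., lists and objects as JSON in quotes. carry_out: Moves the arm, as the interface text tells. Its arguments: {"type":"object","properties":{"rows":{"type":"array"},"newtons":{"type":"number"}},"required":["rows"]}

```bash
mkdir -p pics; ls; python3 - <<'E'
from plant import r
import cv2,pickle
s=r.get_state();print({k:s[k] for k in("clock","tool_pos","eef_rot","contact_force","opening")})
d={}
for n in("top","side"):
    d[n]=r.snapshot(n);cv2.imwrite(f"pics/{n}0.png",d[n]["image"][...,::-1]);print(n,d[n].keys(),d[n]["fx"],d[n]["pose"].round(3).tolist())
pickle.dump(d,open("d0.pkl","wb"))
E
```

```text
pics
{'clock': 0.0, 'tool_pos': array([ 0.21100634, -0.58758779,  0.2092085 ]), 'eef_rot': array([ 9.85167382e-01,  1.71593678e-01, -2.15432599e-04, -8.90319198e-04]), 'contact_force': array([ 0.97841134, -0.3899803 , -0.4780675 ]), 'opening': 1.0016533362745716}
top dict_keys(['image', 'fx', 'fy', 'cx', 'cy', 'pose']) 543.3148283329299 [[-0.018, 0.994, -0.106, 0.507], [-1.0, -0.017, 0.004, 0.054], [0.002, 0.106, 0.994, 0.914], [0.0, 0.0, 0.0, 1.0]]
side dict_keys(['image', 'fx', 'fy', 'cx', 'cy', 'pose']) 611.6718554121221 [[0.995, -0.046, 0.087, 0.659], [0.098, 0.518, -0.85, -0.671], [-0.006, 0.854, 0.52, 0.514], [0.0, 0.0, 0.0, 1.0]]
```

View pics/top0.png

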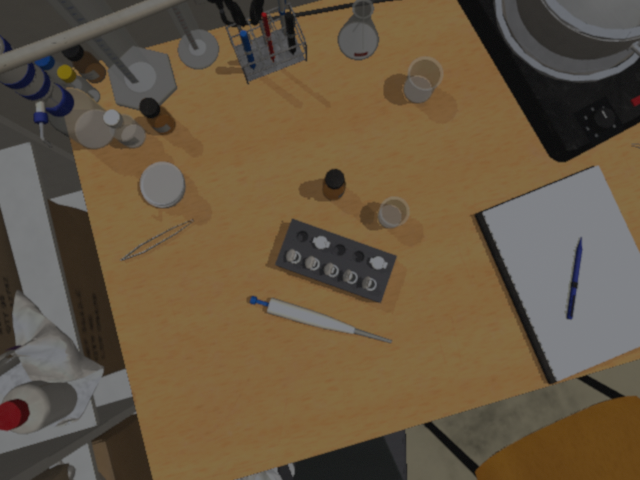

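View pics/side0.png

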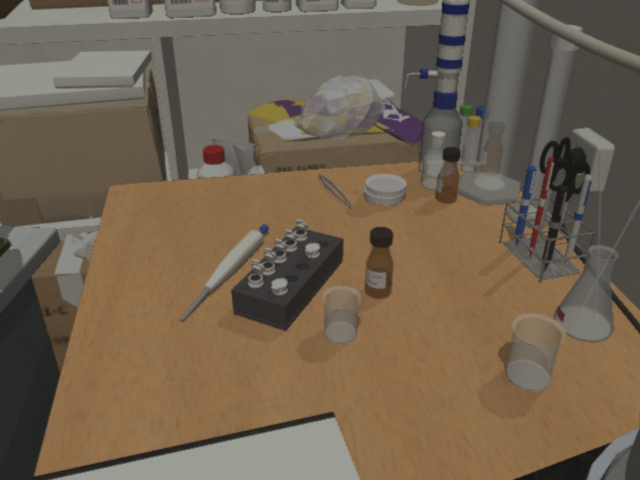

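The top view shows the block at about (337,261), tilted, with the near row of tubes running from (294,257) to (370,284). The vial is at (335,182), the beaker at (393,212) and the pipette at (320,318). Next I'll enlarge both views.

```bash
python3 - <<'E'
import cv2,pickle
d=pickle.load(open("d0.pkl","rb"))
for n,(x,y,w,h,k) in dict(top=(265,210,140,100,5.7),side=(225,210,130,120,5)).items():
    cv2.imwrite(f"pics/{n}c.png",cv2.resize(d[n]["image"][y:y+h,x:x+w,::-1],None,fx=5,fy=5,interpolation=cv2.INTER_CUBIC))
E
```

```text
(no output)
```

View pics/topc.png

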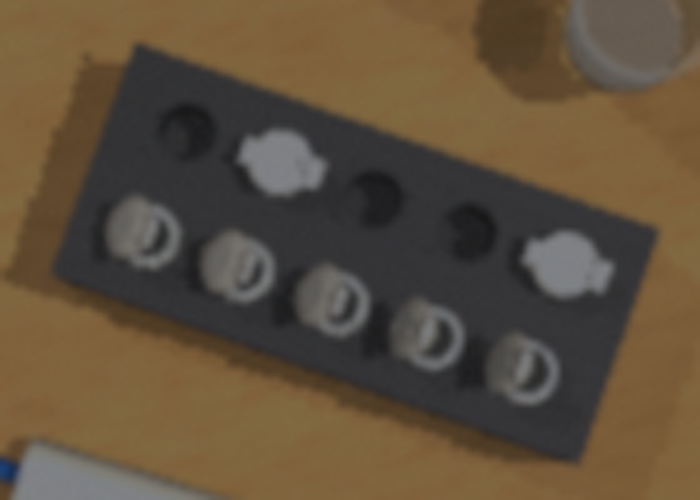

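View pics/sidec.png

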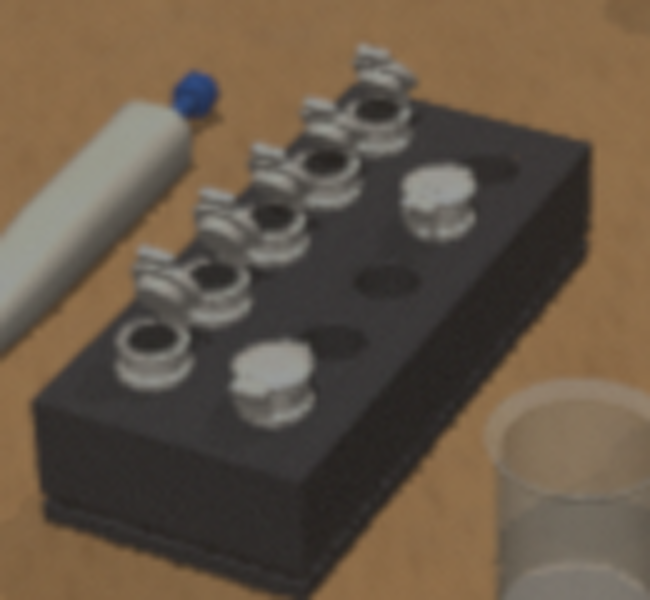

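The top crop shows the block's top corners at (138,44), (657,231), (578,463) and (55,272). All five lids are ajar, with hinges at the left (+y) end. The side crop shows the top corners at (36,403), (303,482) and (590,145), with tube mouths 1 and 5 at (380,110) and (155,338).

```bash
cat > h.py <<'E'
import numpy as np
def proj(c,P):
    p=(np.asarray(P)-c["pose"][:3,3])@c["pose"][:3,:3]
    return np.c_[c["cx"]+c["fx"]*p[:,0]/-p[:,2],c["cy"]+c["fy"]*-p[:,1]/-p[:,2]]
def world(b,P):
    P=np.asarray(P,float);x,y,a=b[:3];c,s=np.cos(a),np.sin(a)
    return np.c_[x+c*P[:,0]-s*P[:,1],y+s*P[:,0]+c*P[:,1],P[:,2]]
E
python3 - <<'E'
import pickle,numpy as np
from h import *
from scipy.optimize import least_squares as ls
d=pickle.load(open("d0.pkl","rb"))
T=np.array([[138,44],[657,231],[578,463],[55,272]]);Tp=[[40,90],[40,-90],[-40,-90],[-40,90]]
S=np.array([[36,403],[303,482],[590,145]]);Sp=[[-40,-90],[40,-90],[40,90]]
M=np.array([[380,110],[155,338]]);Mp=[[-18,64],[-18,-64]]
f=lambda v,o:(v+.5)/5-.5+np.array(o)
def P(p,z):return np.c_[np.array(p)/1000,np.full(len(p),z)]
def res(b):
    return np.r_[(proj(d["top"],world(b,P(Tp,b[3])))-f(T,(265,210))).ravel(),(proj(d["side"],world(b,P(Sp,b[3])))-f(S,(225,210))).ravel(),(proj(d["side"],world(b,P(Mp,b[3]+.01)))-f(M,(225,210))).ravel()]
o=ls(res,[.5,.05,-.3,.042]);print(o.x,o.fun.round(1))
b=o.x;np.save("b.npy",b)
print(world(b,P([[-18,64],[-18,-64],[-18,76],[-18,-90]],.052)).round(4))
s=d["top"]
from plant import r
from scipy.spatial.transform import Rotation as R
print(R.from_quat(r.get_state()["eef_rot"]).as_matrix().round(3))
E
```

```text
[ 0.55863317  0.02597323 -0.36016258  0.04014121] [-0.7 -1.1  0.5 -1.3  0.2 -0.5 -1.1 -0.2 -1.2 -0.3 -0.3  0.6  0.3 -0.3
 -0.9  0.3 -0.5  0.2]
[[ 0.5643  0.0922  0.052 ]
 [ 0.5192 -0.0276  0.052 ]
 [ 0.5686  0.1034  0.052 ]
 [ 0.5101 -0.0519  0.052 ]]
[[ 0.941  0.338 -0.001]
 [ 0.338 -0.941  0.001]
 [-0.    -0.002 -1.   ]]
```

carry_out --rows '[[[1.5, -1.4, 0], [0, 0, -2], 1], [[4.5, -4.2, 0], [0, 0, -7], 1], [[8.1, -7.6, 0], [0, 0, -13], 1], [[11.7, -11, 0], [0, 0, -19], 1], [[15.3, -14.4, 0], [0, 0, -25], 1], [[18.9, -17.8, 0], [0, 0, -31], 1], [[22.5, -21.2, 0], [0, 0, -37], 1], [[26.1, -24.5, 0], [0, 0, -43], 1], [[29.7, -27.9, 0], [0, 0, -49.6], 1], [[33.3, -31.3, 0], [0, 0, -49.6], 1], [[36.9, -34.7, 0], [0, 0, -49.6], 1], [[40.5, -38, 0], [0, 0, -49.6], 1]]' --newtons 15

```text
clock: 1.3
tool_pos: [0.4643, -0.0919, 0.2099]
eef_rot: [0.822, 0.569, -0.0, -0.0]
contact_force: [1.4, -0.6, 0.1]
opening: 0.004
finger_force: 0.0
```

carry_out --rows '[[[3.5, 0.4, 0], [0, 0, 0], 1], [[7, 0.8, 0], [0, 0, 0], 1], [[11, 1.3, 0], [0, 0, 0], 1], [[15, 1.7, 0], [0, 0, 0], 1], [[19, 2.2, 0], [0, 0, 0], 1], [[22, 2.5, 0], [0, 0, 0], 1], [[24, 2.8, 0], [0, 0, 0], 1], [[25, 2.9, 0], [0, 0, 0], 1], [[25, 2.9, 3], [0, 0, 0], 1], [[25, 2.9, 5], [0, 0, 0], 1], [[25, 2.9, 6], [0, 0, 0], 1], [[25, 2.9, 6], [0, 0, 0], 1]]'

```text
clock: 2.5
tool_pos: [0.5781, 0.1288, 0.1487]
eef_rot: [0.823, 0.569, -0.002, -0.0]
contact_force: [-0.5, 1.1, 0.2]
opening: 0.004
finger_force: 0.0
```

```bash
python3 - <<'E'
from plant import r
import cv2,pickle,numpy as np
from h import *
s=r.get_state();print(s["tool_pos"],s["eef_rot"],s["contact_force"])
b=np.load("b.npy")
c=r.snapshot("wrist");pickle.dump(c,open("w.pkl","wb"))
im=c["image"][...,::-1].copy()
print(np.c_[proj(c,world(b,[[-.018,y,.052] for y in(.064,.032,0,-.032,-.064)]+[[-.04,.09,.042],[.04,.09,.042],[-.04,-.09,.042]]))].round(0).tolist())
cv2.imwrite("pics/w1.png",im)
a,t=b[2],s["tool_pos"][:2]-b[:2];print("tcp in block",np.cos(a)*t[0]+np.sin(a)*t[1],-np.sin(a)*t[0]+np.cos(a)*t[1])
E
```

```text
[0.57812146 0.12878074 0.14866985] [ 8.22579391e-01  5.68647545e-01 -1.74931860e-03 -2.36398181e-04] [-0.49485251  1.07182796  0.18769582]
[[320.0, 276.0], [320.0, 313.0], [320.0, 347.0], [320.0, 379.0], [320.0, 409.0], [292.0, 241.0], [393.0, 241.0], [297.0, 424.0]]
tcp in block -0.0179941644038537 0.10307952402520301
```

View pics/w1.png

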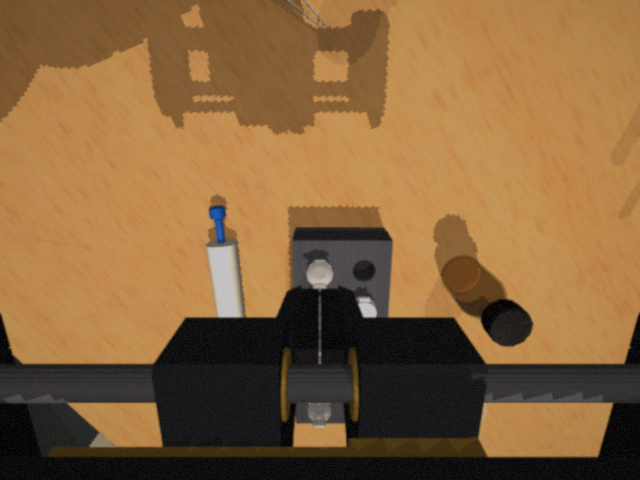

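The wrist view confirms the fit. The block's end corners appear at (293,240) and (391,240), against a prediction of (292,241) and (393,241), and the lid-1 tube lies on the finger line at column 320. Next I'll descend outside the row end.

carry_out --rows '[[[0.2, 0, 2], [0, 0, 0], 1], [[0.2, 0, 5], [0, 0, 0], 1], [[0.2, 0, 7.5], [0, 0, 0], 1], [[0.2, 0, 8.6], [0, 0, 0], 1], [[0.2, 0, 9.1], [0, 0, 0], 1], [[0.2, 0, 9.1], [0, 0, 0], 1], [[0.2, 0, 9.1], [0, 0, 0], 1], [[0.2, 0, 9.1], [0, 0, 0], 1]]'

```text
clock: 3.35
tool_pos: [0.5809, 0.1322, 0.0602]
eef_rot: [0.822, 0.569, 0.001, 0.0]
contact_force: [-0.6, 0.0, -0.5]
opening: 0.006
finger_force: 0.0
```

```bash
python3 - <<'E'
from plant import r
for i in range(2):
  s=r.get_state();print(s["clock"],s["tool_pos"],s["contact_force"],s["eef_rot"])
E
```

```text
3.35 [0.5808931  0.1321641  0.06018596] [-0.57234091  0.04311598 -0.45394422] [8.22411678e-01 5.68891710e-01 1.06479821e-03 3.47324467e-04]
3.35 [0.5808931  0.1321641  0.06018596] [-0.57234091  0.04311598 -0.45394422] [8.22411678e-01 5.68891710e-01 1.06479821e-03 3.47324467e-04]
```

```bash
python3 - <<'E'
from plant import r
import numpy as np
P=[]
for i in range(12):
  r.snapshot("wrist");s=r.get_state();P.append(np.r_[s["tool_pos"],s["contact_force"]])
P=np.array(P);print(s["clock"],P.mean(0).round(4),P.std(0).round(4))
b=np.load("b.npy");a,t=b[2],P.mean(0)[:2]-b[:2];print("tcp in block",np.cos(a)*t[0]+np.sin(a)*t[1],-np.sin(a)*t[0]+np.cos(a)*t[1])
E
```

```text
3.95 [ 0.5802  0.1319  0.0593 -0.0103  0.2008  0.0188] [2.000e-04 1.000e-04 3.000e-04 3.586e-01 4.834e-01 3.839e-01]
tcp in block -0.01717761407545894 0.10675343877543843
```

carry_out --rows '[[[-0.3, 0, 0.18], [0, 0, 0], 1], [[-0.8, 0, 0.18], [0, 0, 0], 1], [[-1.3, 0, 0.18], [0, 0, 0], 1], [[-1.8, 0, 0.18], [0, 0, 0], 1], [[-2.2, 0, 0.18], [0, 0, 0], 1], [[-2.6, 0, 0.18], [0, 0, 0], 1], [[-3.0, 0, 0.18], [0, 0, 0], 1], [[-3.4, 0, 0.18], [0, 0, 0], 1], [[-3.8, 0, 0.18], [0, 0, 0], 1], [[-4.2, 0, 0.18], [0, 0, 0], 1], [[-4.6, 0, 0.18], [0, 0, 0], 1], [[-5.0, 0, 0.18], [0, 0, 0], 1]]'

```text
clock: 5.15
tool_pos: [0.5622, 0.0848, 0.0572]
eef_rot: [0.822, 0.569, 0.0, 0.0]
contact_force: [0.6, -0.3, -0.4]
opening: 0.006
finger_force: 0.0
```

```bash
cat > st.py <<'E'
from plant import r
import numpy as np,cv2,sys
P=[]
for i in range(6):
  c=r.snapshot("side");s=r.get_state();P.append(np.r_[s["tool_pos"],s["contact_force"]])
P=np.array(P).mean(0);print(s["clock"],P.round(4))
b=np.load("b.npy");a,t=b[2],P[:2]-b[:2];print("tcp in block",np.cos(a)*t[0]+np.sin(a)*t[1],-np.sin(a)*t[0]+np.cos(a)*t[1])
cv2.imwrite(sys.argv[1],cv2.resize(c["image"][170:340,200:370,::-1],None,fx=3.5,fy=3.5,interpolation=cv2.INTER_CUBIC))
E
python3 st.py pics/s1.png
```

```text
5.45 [ 0.5623  0.0848  0.0572  0.1779  0.1114 -0.045 ]
tcp in block -0.017312158423965506 0.056297606000096444
```

View pics/s1.png

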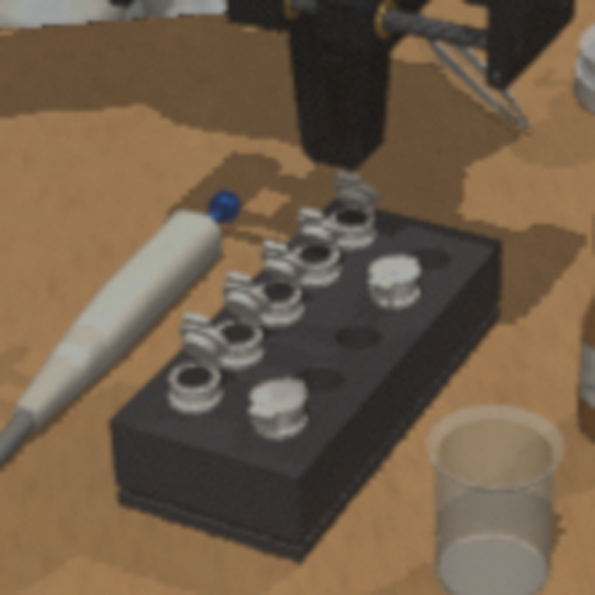

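The picture shows the fingertip at crop (345,165), seemingly still beyond lid 1, with all five lids ajar. That conflicts with the pose reading, so I'll check the projection.

```bash
python3 - <<'E'
from plant import r
from h import *
import numpy as np
s=r.get_state();c=r.snapshot("side");w=r.snapshot("wrist");t=r.snapshot("top")
b=np.load("b.npy")
f=lambda P:((proj(c,P)-[200,170]+.5)*3.5).round(0).tolist()
print(c["pose"].round(3).tolist())
print("tcp",f([s["tool_pos"]]),s["tool_pos"])
print("mouths",f(world(b,[[-.018,y,.052] for y in(.064,.032,0,-.032,-.064)])))
for y in (.06,.08,.1,.12):print(y,f(world(b,[[-.0175,y,.0575]])))
print("z up",[f([s["tool_pos"]+[0,0,z]]) for z in(.02,.04,.06)])
print("wrist",proj(w,[s["tool_pos"]]),"topview",proj(t,[s["tool_pos"]]))
import cv2
a=cv2.resize(t["image"][200:320,250:410,::-1],None,fx=3.5,fy=3.5,interpolation=cv2.INTER_CUBIC)
k=cv2.resize(c["image"][170:340,200:370,::-1],(420,420),interpolation=cv2.INTER_CUBIC)
cv2.imwrite("pics/tA.png",np.vstack([a]))
print(abs(c["image"].astype(int)-cv2.imread("pics/side0.png")[...,::-1]).mean())
E
```

```text
[[0.995, -0.046, 0.087, 0.659], [0.098, 0.518, -0.85, -0.671], [-0.006, 0.854, 0.52, 0.514], [0.0, 0.0, 0.0, 1.0]]
tcp [[344.0, 212.0]] [0.56249656 0.0854442  0.05726597]
mouths [[351.0, 215.0], [315.0, 251.0], [277.0, 290.0], [237.0, 330.0], [194.0, 374.0]]
0.06 [[347.0, 208.0]]
0.08 [[369.0, 186.0]]
0.1 [[390.0, 165.0]]
0.12 [[410.0, 145.0]]
z up [[[343.0, 170.0]], [[343.0, 127.0]], [[342.0, 83.0]]]
wrist [[320.35081776 280.29478899]] topview [[298.18737227 256.70946274]]
13.174246961805556
```

View pics/tA.png

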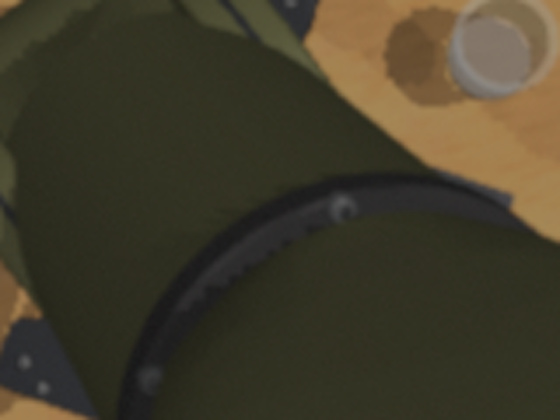

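```bash
python3 - <<'E'
from plant import r
from h import *
import numpy as np,cv2
from scipy.spatial.transform import Rotation as R
print(r.grip_point_offset,[k for k in dir(r) if k[0]!="_"])
s=r.get_state();w=r.snapshot("wrist")
M=R.from_quat(s["eef_rot"]).as_matrix()
for z in(0,-.019,-.03):
  print(z,proj(w,[s["tool_pos"]+M@[x,y,z] for x,y in((.009,-.0175),(.009,.0175),(-.009,-.0175),(-.009,.0175))]).round(0).tolist())
cv2.imwrite("pics/w2.png",cv2.resize(w["image"][180:380,200:440,::-1],None,fx=3,fy=3))
E
```

```text
0.0187 ['Unreachable', 'finish_job', 'get_state', 'grip_point_offset', 'snapshot']
0 [[285.0, 264.0], [355.0, 264.0], [286.0, 296.0], [354.0, 296.0]]
-0.019 [[282.0, 279.0], [359.0, 279.0], [283.0, 314.0], [358.0, 314.0]]
-0.03 [[279.0, 289.0], [362.0, 289.0], [281.0, 327.0], [360.0, 327.0]]
```

View pics/w2.png

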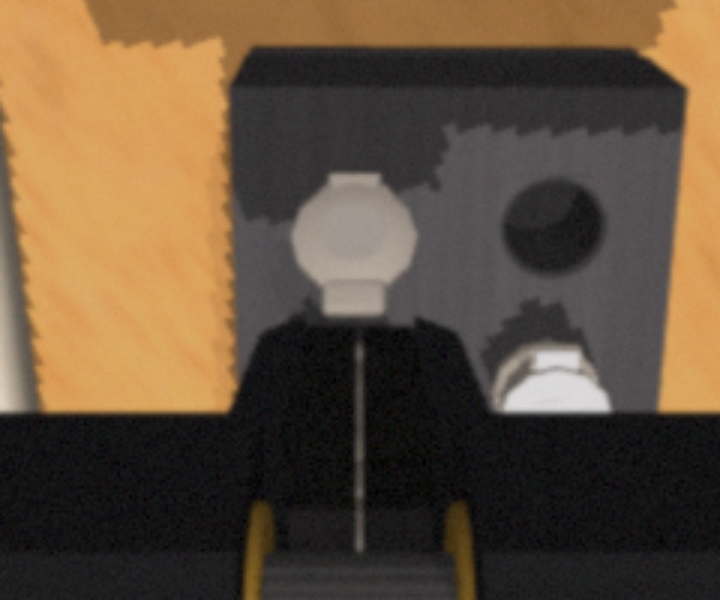

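Pixel evidence from two views says the fingertip really ends about 20 mm above the reported TCP: it sits at side crop (350,172) instead of (344,212). Lid 1 is still open, and the wrist view shows its back at crop (355,235). The finger passed over it without touching, and the force stayed near 0. I'll back off and touch the bare table beyond the block's end to measure the real finger length.

carry_out --rows '[[[0, 0, -1], [0, 0, 0], 1], [[0, 0, -3], [0, 0, 0], 1], [[2, 0, -3.5], [0, 0, 0], 1], [[5, 0, -3.5], [0, 0, 0], 1], [[8, 0, -3.5], [0, 0, 0], 1], [[9.5, 0, -3], [0, 0, 0], 1], [[9.5, 0, -1], [0, 0, 0], 1], [[9.5, 0, 2], [0, 0, 0], 1], [[9.5, 0, 4], [0, 0, 0], 1], [[9.5, 0, 5], [0, 0, 0], 1], [[9.5, 0, 5.2], [0, 0, 0], 1], [[9.5, 0, 5.2], [0, 0, 0], 1]]'

```text
clock: 6.85
tool_pos: [0.5961, 0.1739, 0.0056]
eef_rot: [0.822, 0.569, 0.0, 0.0]
contact_force: [-0.2, 0.2, -0.4]
opening: 0.006
finger_force: 0.0
```

```bash
python3 st.py pics/s2.png; python3 - <<'E'
from plant import r
from h import *
c=r.snapshot("side");s=r.get_state()
print([((proj(c,[s["tool_pos"]+[0,0,z]])-[200,170]+.5)*3.5).round(0).tolist() for z in(0,.02)])
E
```

```text
7.15 [ 0.5966  0.1742  0.0062 -0.1637 -0.0844  0.0289]
tcp in block -0.016737908346373745 0.1520381012160901
[[[441.0, 213.0]], [[441.0, 175.0]]]
```

View pics/s2.png

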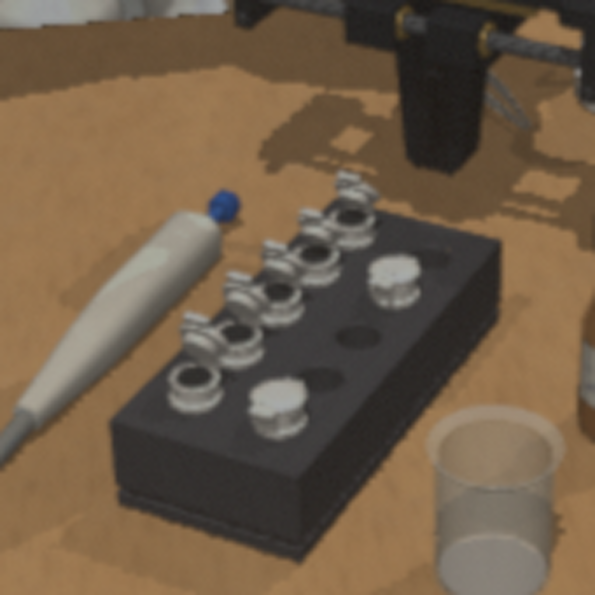

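The fingertip is at crop (442,172) against a prediction of (441,213), so it is again about 21 mm high. All five lids are still ajar. I'll feel for the table.

carry_out --rows '[[[0, 0, 0.5], [0, 0, 0], 1], [[0, 0, 1.0], [0, 0, 0], 1], [[0, 0, 1.4], [0, 0, 0], 1], [[0, 0, 1.6], [0, 0, 0], 1], [[0, 0, 1.7], [0, 0, 0], 1], [[0, 0, 1.8], [0, 0, 0], 1], [[0, 0, 1.8], [0, 0, 0], 1]]'

```text
clock: 7.9
tool_pos: [0.5959, 0.174, -0.0129]
eef_rot: [0.822, 0.569, -0.0, 0.0]
contact_force: [-1.1, -0.5, 0.1]
opening: 0.007
finger_force: 0.0
```

carry_out --rows '[[[0, 0, 0.1], [0, 0, 0], 1], [[0, 0, 0.2], [0, 0, 0], 1], [[0, 0, 0.2], [0, 0, 0], 1]]'

```text
clock: 8.2
tool_pos: [0.5958, 0.174, -0.0149]
eef_rot: [0.822, 0.569, -0.0, 0.0]
contact_force: [-0.3, -0.1, 0.6]
opening: 0.01
finger_force: 0.0
```

carry_out --rows '[[[0, 0, 0.1], [0, 0, 0], 1], [[0, 0, 0.2], [0, 0, 0], 1], [[0, 0, 0.2], [0, 0, 0], 1]]'

```text
clock: 8.5
tool_pos: [0.5958, 0.1739, -0.017]
eef_rot: [0.822, 0.569, -0.0, 0.0]
contact_force: [-0.9, -0.3, -0.0]
opening: 0.01
finger_force: 0.0
```

carry_out --rows '[[[0, 0, 0.1], [0, 0, 0], 1], [[0, 0, 0.1], [0, 0, 0], 1]]'

```text
clock: 8.7
tool_pos: [0.5958, 0.174, -0.0179]
eef_rot: [0.822, 0.569, -0.0, 0.0]
contact_force: [0.3, -0.6, 0.3]
opening: 0.004
finger_force: 0.0
```

carry_out --rows '[[[0, 0, 0.1], [0, 0, 0], 1], [[0, 0, 0.1], [0, 0, 0], 1]]'

```text
clock: 8.9
tool_pos: [0.5958, 0.1739, -0.0189]
eef_rot: [0.822, 0.569, -0.0, 0.0]
contact_force: [-0.0, -0.6, 0.9]
opening: 0.005
finger_force: 0.0
```

carry_out --rows '[[[0, 0, 0.1], [0, 0, 0], 1], [[0, 0, 0.1], [0, 0, 0], 1]]'

```text
clock: 9.1
tool_pos: [0.5958, 0.174, -0.0199]
eef_rot: [0.822, 0.569, -0.0, 0.0]
contact_force: [0.3, -0.2, 0.2]
opening: 0.003
finger_force: 0.0
```

carry_out --rows '[[[0, 0, 0.1], [0, 0, 0], 1], [[0, 0, 0.1], [0, 0, 0], 1]]'

```text
clock: 9.3
tool_pos: [0.5958, 0.174, -0.0209]
eef_rot: [0.822, 0.569, -0.0, 0.0]
contact_force: [0.4, -0.3, -0.3]
opening: 0.001
finger_force: 0.0
```

carry_out --rows '[[[0, 0, 0.1], [0, 0, 0], 1], [[0, 0, 0.1], [0, 0, 0], 1]]'

```text
clock: 9.5
tool_pos: [0.5958, 0.174, -0.0219]
eef_rot: [0.822, 0.569, -0.0, 0.0]
contact_force: [-0.8, -0.0, 0.8]
opening: 0.006
finger_force: 0.0
```

carry_out --rows '[[[0, 0, 0.1], [0, 0, 0], 1], [[0, 0, 0.1], [0, 0, 0], 1]]'

```text
clock: 9.7
tool_pos: [0.5958, 0.1739, -0.0229]
eef_rot: [0.822, 0.569, -0.0, 0.0]
contact_force: [-0.0, -0.4, 0.1]
opening: 0.002
finger_force: 0.0
```

```bash
python3 - <<'E'
from plant import r
from h import *
import numpy as np
c=r.snapshot("side");s=r.get_state();t=s["tool_pos"]
g=c["image"].max(2)
print(t,proj(c,[t+[0,0,z] for z in(0,.01,.02,.022,.025,.03)]).round(1).tolist())
b=np.load("b.npy")
print("table under",proj(c,world(b,[[-.017,.152,0],[-.017,.143,0],[-.0345,.143,0],[0.0005,.143,0]])).round(1).tolist())
for v in range(205,245,2):print(v,g[v,300:352:3])
E
```

```text
[ 0.59581679  0.17399845 -0.0228663 ] [[325.2, 245.3], [325.2, 240.1], [325.3, 234.8], [325.3, 233.8], [325.3, 232.2], [325.3, 229.5]]
table under [[325.6, 233.3], [323.2, 235.9], [313.4, 233.4], [333.1, 238.4]]
205 [104 141 144 146  86  34  31  33  35  35  37  37  33  58  93  99  84  85]
207 [102 103 101 105  87  32  33  39  37  32  32  36  31  96 101  93  88  87]
209 [104 102  98  99  92  35  34  34  34  34  32  32  33  98 101 101  87  89]
211 [148 145  99  99  98  35  37  33  33  35  35  32  32  98 100  95  85  88]
213 [152 143 100 101  98  36  34  33  33  34  35  34  38 100 101  97  86  88]
215 [151 104 103 101  99  37  35  34  33  33  34  33  38 101 103 102  98  89]
217 [108 101  99 100  99  39  37  38  33  33  33  31  44 100 102 102 101 100]
219 [119 102 100 103 100  42  36  36  34  34  34  33  45 101 101 101 101 102]
221 [127 108 103 101 100  41  38  35  33  34  36  32  60 100 100  98 102 101]
223 [120 146 115 100 100  46  36  35  34  36  33  32  64 101 101 100 112 146]
225 [160 140 106 101 102  53  37  36  33  35  33  32  72 102 103  99 151 153]
227 [ 87 117  80 101 103  61  35  36  36  36  38  33  80 104 103 104 152 153]
229 [ 77  75  86  92 100  62  37  39  37  38  39  38 100 103 104 104 108 137]
231 [ 45  47  93  60  64  74  40  38  37  35  39  71 103 103 111 120 106 103]
233 [ 53  72 104  52  58  59  56  53  45  38  42 101 103 103 105 139 150 140]
235 [126 121  74  61  63  60  59  58  58  56  65  94 103 120 120 105 111 111]
237 [126 117  97  64  62  61  62  61  60  57  58  59  67 122 138 149 149 125]
239 [143 144  86  64  64  63  63  63  64  63  62  57  57  58  66 153 154 155]
241 [ 93  75  64  62  65  65  56  53  55  64  62  61  57  56  54 156 154 154]
243 [ 61  64  67 109 127 133  90  50  49  49  64  59  57  47  62 156 157 154]
```

carry_out --rows '[[[0, 0, 0.1], [0, 0, 0], 1], [[0, 0, 0.1], [0, 0, 0], 1]]'

```text
clock: 9.95
tool_pos: [0.5958, 0.174, -0.0239]
eef_rot: [0.822, 0.569, -0.0, 0.0]
contact_force: [0.3, -0.6, 0.1]
opening: 0.004
finger_force: 0.0
```

carry_out --rows '[[[0, 0, 0.1], [0, 0, 0], 1], [[0, 0, 0.1], [0, 0, 0], 1]]'

```text
clock: 10.15
tool_pos: [0.5958, 0.1739, -0.0249]
eef_rot: [0.822, 0.569, -0.0, 0.0]
contact_force: [-0.5, 0.2, -0.4]
opening: 0.006
finger_force: 0.0
```

carry_out --rows '[[[0, 0, 0.1], [0, 0, 0], 1], [[0, 0, 0.1], [0, 0, 0], 1]]'

```text
clock: 10.35
tool_pos: [0.5958, 0.174, -0.0259]
eef_rot: [0.822, 0.569, -0.0, 0.0]
contact_force: [0.1, 0.2, -0.5]
opening: 0.004
finger_force: 0.0
```

carry_out --rows '[[[0, 0, 0.1], [0, 0, 0], 1], [[0, 0, 0.1], [0, 0, 0], 1]]'

```text
clock: 10.55
tool_pos: [0.5958, 0.174, -0.0269]
eef_rot: [0.822, 0.569, -0.0, 0.0]
contact_force: [-0.1, 0.1, 0.3]
opening: 0.007
finger_force: 0.0
```

carry_out --rows '[[[0, 0, 0.1], [0, 0, 0], 1], [[0, 0, 0.1], [0, 0, 0], 1]]'

```text
clock: 10.75
tool_pos: [0.5958, 0.174, -0.0279]
eef_rot: [0.822, 0.569, -0.0, 0.0]
contact_force: [0.0, -0.0, -0.4]
opening: 0.004
finger_force: 0.0
```

```bash
python3 - <<'E'
from plant import r
c=r.snapshot("side");s=r.get_state();print(s["tool_pos"],s["contact_force"])
g=c["image"].max(2)
for v in range(229,247):print(v,g[v,309:345:2])
E
```

```text
[ 0.59579311  0.17394057 -0.02788428] [ 0.73443279  0.03784522 -0.85116865]
229 [ 92  99  99  60  37  38  38  35  34  34  34  33  32  46 101 103 104 103]
230 [ 69  85  92  59  37  36  35  38  34  37  34  34  34  52 101 103 104 105]
231 [ 57  62  69  54  42  36  37  35  34  38  37  35  34  68 102 103 104 121]
232 [ 56  59  57  58  53  46  41  38  38  39  38  37  42  88 103 104 106 147]
233 [ 52  59  60  59  58  55  52  46  43  41  37  36  63 101 103 102 104 142]
234 [ 57  61  62  59  58  58  59  56  52  48  42  39  82 103 103 103 103 109]
235 [ 60  63  64  62  61  59  60  58  57  57  51  49  85  99 103 110 118 106]
236 [ 61  63  62  63  63  63  60  60  59  58  57  57  69  86  95 126 145 122]
237 [ 62  63  63  63  63  62  63  62  61  57  59  60  58  62  73 119 134 144]
238 [ 62  65  63  63  61  62  63  64  63  61  60  60  58  59  61  70  86 130]
239 [ 64  64  62  63  63  62  63  63  62  61  61  62  60  59  57  57  57 111]
240 [ 63  64  62  63  61  60  62  64  60  64  63  63  63  61  58  57  51 108]
241 [ 63  65  65  66  60  53  53  54  55  63  64  64  62  60  58  57  47 108]
242 [ 71  82  87  89  64  50  50  50  49  53  60  62  62  60  58  54  42 110]
243 [109 124 132 133 106  64  49  50  51  49  60  63  63  62  56  48  42 113]
244 [157 164 162 162 154  88  51  52  50  48  59  63  63  63  57  43  42 113]
245 [166 168 167 167 164 105  50  51  49  53  62  62  64  62  55  41  43 114]
246 [166 165 167 168 167 134  54  53  55  59  62  64  63  61  49  40  43 112]
```

```bash
cat > tip.py <<'E'
from plant import r
from h import *
import numpy as np
c=r.snapshot("side");s=r.get_state();t=s["tool_pos"]
g=c["image"].max(2).astype(float)
u,v=proj(c,[t])[0];u=int(round(u))
col=g[int(v)-40:int(v)+12,u-2:u+3].mean(1)
k=np.argmax(col>46)
print(s["clock"],"tip row",int(v)-40+k-1+(46-col[k-1])/(col[k]-col[k-1]),"tcp row",v.round(1),"z",t[2].round(4),"F",s["contact_force"].round(1),"tau",s["joint_torque"].round(2),s["moment"].round(2))
E
python3 tip.py
```

```text
10.85 tip row 233.4 tcp row 247.8 z -0.0278 F [-0.9  0.1  0.3] tau [-0.000e+00 -5.821e+01 -2.100e+00 -8.130e+00 -2.000e-02 -6.000e-02
 -0.000e+00] [-0.04 -0.07 -0.01]
```

carry_out --rows '[[[0, 0, -0.5], [0, 0, 0], 1], [[0, 0, -1], [0, 0, 0], 1], [[0, 0, -1], [0, 0, 0], 1]]'

```text
clock: 11.15
tool_pos: [0.5966, 0.1743, -0.0167]
eef_rot: [0.822, 0.569, 0.001, 0.0]
contact_force: [-1.0, -0.8, -0.1]
opening: 0.001
finger_force: 0.0
```

```bash
python3 tip.py
```

```text
11.2 tip row 230.22916666666666 tcp row 242.2 z -0.0171 F [-0.9 -0.3 -0. ] tau [ 2.000e-02 -5.826e+01 -2.220e+00 -8.490e+00 -2.000e-02 -5.000e-02
  1.000e-02] [-0.03 -0.06 -0.03]
```

carry_out --rows '[[[0, 0, -0.5], [0, 0, 0], 1], [[0, 0, -1], [0, 0, 0], 1], [[0, 0, -1], [0, 0, 0], 1]]'

```text
clock: 11.5
tool_pos: [0.5964, 0.1742, -0.0069]
eef_rot: [0.822, 0.569, 0.001, 0.0]
contact_force: [0.5, -0.4, 0.7]
opening: 0.006
finger_force: 0.0
```

```bash
python3 tip.py
```

```text
11.55 tip row 224.71153846153845 tcp row 237.1 z -0.0073 F [0.4 0.3 0.6] tau [ 2.000e-02 -5.808e+01 -2.320e+00 -8.770e+00 -2.000e-02 -5.000e-02
  1.000e-02] [ 0.01 -0.04  0.01]
```

carry_out --rows '[[[0, 0, 0.8], [0, 0, 0], 1], [[0, 0, 1.6], [0, 0, 0], 1], [[0, 0, 2.1], [0, 0, 0], 1], [[0, 0, 2.2], [0, 0, 0], 1], [[0, 0, 2.2], [0, 0, 0], 1]]'

```text
clock: 12.05
tool_pos: [0.5952, 0.1737, -0.0282]
eef_rot: [0.822, 0.569, -0.001, 0.0]
contact_force: [-5.4, -2.3, 19.0]
opening: 0.005
finger_force: 9.9
```

carry_out --rows '[[[0, 0, 0.1], [0, 0, 0], 1], [[0, 0, 0.1], [0, 0, 0], 1]]'

```text
clock: 12.25
tool_pos: [0.5952, 0.1737, -0.0283]
eef_rot: [0.822, 0.569, -0.001, 0.0]
contact_force: [-7.8, -2.2, 28.0]
opening: 0.005
finger_force: 13.6
```

```bash
python3 tip.py;python3 - <<'E'
from plant import r
import cv2
c=r.snapshot("side");w=r.snapshot("wrist")
cv2.imwrite("pics/s3.png",cv2.hconcat([cv2.resize(c["image"][190:270,280:380,::-1],(500,400),interpolation=cv2.INTER_CUBIC),cv2.resize(w["image"][180:380,220:370,::-1],(300,400))]))
E
```

```text
12.3 tip row 233.32 tcp row 248.1 z -0.0283 F [-6.8 -3.1 26.6] tau [ -0.27 -43.96  -1.25  -9.06   0.41  -2.3   -0.  ] [-0.51  1.46 -0.  ]
```

View pics/s3.png

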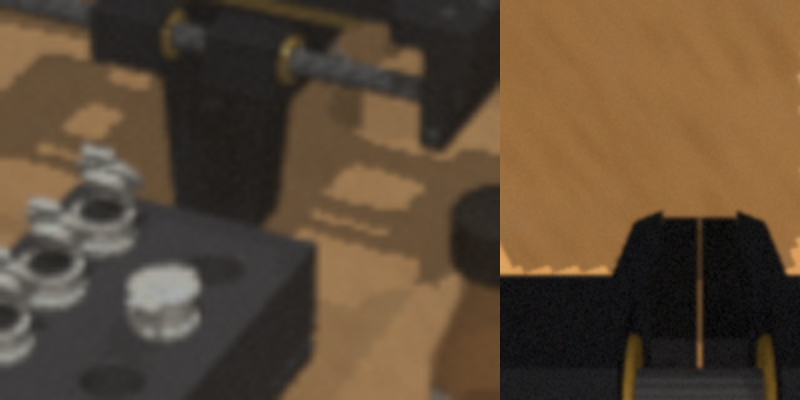

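The picture shows the tip resting on the table beyond the block. The block's corner hid it from the side camera, and force arose at reported z = -0.028. So the fingers end 28 mm above the reported TCP, and the sweep needs a reported z of about 0.029. The body then sits lower, so I'll check its clearance to the vial.

carry_out --rows '[[[0, 0, -0.5], [0, 0, 0], 1], [[0, 0, -2.5], [0, 0, 0], 1], [[0, 0, -5], [0, 0, 0], 1], [[0, 0, -7], [0, 0, 0], 1], [[0, 0, -8], [0, 0, 0], 1], [[0, 0, -8], [0, 0, 0], 1]]'

```text
clock: 13.0
tool_pos: [0.5965, 0.1743, 0.0498]
eef_rot: [0.822, 0.569, 0.001, 0.0]
contact_force: [0.0, 0.3, -0.1]
opening: 0.006
finger_force: 0.0
```

```bash
python3 - <<'E'
from plant import r
from h import *
import numpy as np,pickle
from scipy.optimize import least_squares as ls
d=pickle.load(open("d0.pkl","rb"))
o=ls(lambda p:np.r_[(proj(d["top"],[p])[0]-[335,179]),(proj(d["side"],[p])[0]-[381,237])],[.65,.05,.1])
b=np.load("b.npy");a,t=b[2],o.x[:2]-b[:2]
print(o.x,o.fun.round(1),"vial in block",np.cos(a)*t[0]+np.sin(a)*t[1],-np.sin(a)*t[0]+np.cos(a)*t[1])
s=r.get_state();print(s["clock"],s["q"].round(3),s["tool_pos"],s["contact_force"].round(1))
E
```

```text
[0.68048611 0.02591106 0.08812108] [-0.1 -0.5 -0.4  0.1] vial in block 0.11405670494080197 0.042886011940498264
13.0 [-0.207  0.905 -0.275  1.69   0.389  0.599 -1.065] [0.5965496  0.17426261 0.04983844] [ 0.   0.3 -0.1]
```

Vial clearance is about 19 mm, so the orientation can stay. Now I'll go down to sweep height just outside lid 1.

carry_out --rows '[[[-1.5, -0.1, 0], [0, 0, 0], 1], [[-3.5, -0.1, 0.6], [0, 0, 0], 1], [[-4.2, -0.1, 1.4], [0, 0, 0], 1], [[-4.5, -0.1, 2.0], [0, 0, 0], 1], [[-4.5, -0.1, 2.05], [0, 0, 0], 1], [[-4.5, -0.1, 2.05], [0, 0, 0], 1], [[-4.5, -0.1, 2.05], [0, 0, 0], 1]]'

```text
clock: 13.7
tool_pos: [0.5794, 0.1335, 0.0288]
eef_rot: [0.822, 0.569, 0.001, -0.0]
contact_force: [0.4, 0.2, 0.3]
opening: 0.005
finger_force: 0.0
```

```bash
python3 st.py pics/s4.png
```

```text
14.0 [ 0.5793  0.1328  0.0289 -0.208  -0.3188  0.2129]
tcp in block -0.0182835357787596 0.107316741431061
```

carry_out --rows '[[[-0.5, 0, 0], [0, 0, 0], 1], [[-1, 0, 0], [0, 0, 0], 1], [[-1.4, 0, 0], [0, 0, 0], 1], [[-1.8, 0, 0], [0, 0, 0], 1], [[-2.2, 0, 0], [0, 0, 0], 1], [[-2.6, 0, 0], [0, 0, 0], 1], [[-3.0, 0, 0], [0, 0, 0], 1], [[-3.4, 0, 0], [0, 0, 0], 1]]'

```text
clock: 14.8
tool_pos: [0.5677, 0.1013, 0.0292]
eef_rot: [0.822, 0.569, 0.001, -0.0]
contact_force: [0.4, 0.9, 0.8]
opening: 0.005
finger_force: 0.0
```

carry_out --rows '[[[-0.4, 0, 0], [0, 0, 0], 1], [[-0.8, 0, 0], [0, 0, 0], 1], [[-1.2, 0, 0], [0, 0, 0], 1]]'

```text
clock: 15.1
tool_pos: [0.5629, 0.0896, 0.029]
eef_rot: [0.822, 0.569, 0.001, -0.0]
contact_force: [-1.0, 2.9, 7.5]
opening: 0.004
finger_force: 3.6
```

carry_out --rows '[[[-0.4, 0, 0], [0, 0, 0], 1], [[-0.8, 0, 0], [0, 0, 0], 1], [[-1.2, 0, 0], [0, 0, 0], 1]]'

```text
clock: 15.4
tool_pos: [0.5587, 0.0779, 0.0295]
eef_rot: [0.822, 0.569, 0.0, 0.0]
contact_force: [-0.2, -0.6, 10.2]
opening: 0.003
finger_force: 5.2
```

```bash
cat > lid.py <<'E'
from plant import r
from h import *
import numpy as np
from scipy.ndimage import uniform_filter
c=r.snapshot("side");s=r.get_state();b=np.load("b.npy")
t=s["tool_pos"][:2]-b[:2];a=b[2]
print(s["clock"],"block y",-np.sin(a)*t[0]+np.cos(a)*t[1],"z",s["tool_pos"][2],s["contact_force"].round(1))
w=r.snapshot("wrist");np.save("w.npy",w["image"])
# block's +y end corners seen by wrist vs predicted: has the block moved?
print("pred corners",proj(w,world(b,[[-.04,.09,.042],[.04,.09,.042],[-.018,.064,.056],[-.018,.076,.056],[-.018,.032,.056]])).round(0).tolist())
E
python3 lid.py
```

```text
15.45 block y 0.047696707222821426 z 0.02952394078653251 [-0.9 -0.1  5.2]
pred corners [[269.0, 204.0], [450.0, 203.0], [319.0, 270.0], [319.0, 243.0], [319.0, 336.0]]
```

carry_out --rows '[[[-0.3, 0, 0], [0, 0, 0], 1], [[-0.7, 0, 0], [0, 0, 0], 1], [[-1.1, 0, 0], [0, 0, 0], 1], [[-1.5, 0, 0], [0, 0, 0], 1], [[-1.9, 0, 0], [0, 0, 0], 1], [[-2.3, 0, 0], [0, 0, 0], 1], [[-2.7, 0, 0], [0, 0, 0], 1]]'

```text
clock: 16.2
tool_pos: [0.5488, 0.053, 0.0292]
eef_rot: [0.822, 0.569, 0.0, -0.0]
contact_force: [-0.9, 1.1, 10.7]
opening: 0.006
finger_force: 6.5
```

```bash
python3 lid.py; python3 - <<'E'
import numpy as np,pickle
from h import *
w=np.load("w.npy").max(2)
for v in range(150,330,6):print(v,w[v,300:340:4])
E
```

```text
16.25 block y 0.02062868359065733 z 0.02921751342440463 [-1.  -0.8  8. ]
pred corners [[269.0, 141.0], [459.0, 140.0], [322.0, 208.0], [322.0, 179.0], [321.0, 281.0]]
150 [61 62 58 61 60 60 57 60 61 61]
156 [59 61 59 63 63 61 54 58 58 59]
162 [61 58 59 62 59 61 63 63 55 57]
168 [61 59 60 59 64 56 58 58 62 60]
174 [ 59  58  72 188 184 183 186 177  64  62]
180 [ 62  61  95 190 187 179 186 185  84  60]
186 [ 63 165 193 198 201 202 200 202 196 149]
192 [177 194 197 201 199 203 202 197 195 194]
198 [189 191 196 186 185 189 186 186 192 187]
204 [185 195 188 186 186 187 184 188 185 187]
210 [185 189 185 184 185 185 184 183 185 179]
216 [176 178 185 189 182 184 180 182 182 178]
222 [ 53 160 176 175 178 179 176 177 172 148]
228 [ 51  52 125 191 190 190 186 183  87  56]
234 [ 51  50 127 193 190 190 190 189  89  58]
240 [59 52 50 62 62 60 65 64 58 61]
246 [53 51 54 82 79 81 88 83 60 55]
252 [ 61  59 131 188 191 191 191 178 124  59]
258 [ 86 185 129 174 198 204 194 168 142 179]
264 [157 190 196 199 202 202 196 198 193 176]
270 [187 191 198 191 181 184 184 189 190 190]
276 [182 191 188 185 184 183 185 183 189 185]
282 [179 185 185 183 183 183 184 182 185 182]
288 [ 45 117 120 122 123 139 121 121 119 107]
294 [21 16 15 21 18 74 25 17 24 20]
300 [28 17 24 21 19 76 18 18 24 11]
306 [20 10 22 20 21 74 15 23 18 15]
312 [21 18 19 17 23 52 21 22 29 10]
318 [24 19 13 15 10 73 14  9 29 24]
324 [21 17 26 21 10 69 17 25 16 17]
```

```bash
cat >> lid.py <<'E'
def tabrow(w,yc,th):  # top of the tab's end, and disc's +y edge
    p=lambda q,h:[-.018,yc+.012-(q*np.cos(th)-h*np.sin(th)),.052+q*np.sin(th)+h*np.cos(th)]
    return proj(w,world(b,[p(.002,.004),p(.022,.004),p(.026,.004)]))[:,1].round(1).tolist()
for y in(.064,.032,0,-.032,-.064):print(y,{th:tabrow(w,y,th) for th in(0,.12,.3,.45)})
g=w["image"].max(2)[:,316:325].mean(1);print("col 320 white runs",[int(k) for k in np.flatnonzero(np.diff((g>110).astype(int)))])
E
python3 lid.py
```

```text
16.35 block y 0.02094650091198527 z 0.02928530357736387 [-0.1  0.2  6.2]
pred corners [[268.0, 141.0], [458.0, 141.0], [321.0, 209.0], [321.0, 179.0], [321.0, 282.0]]
0.064 {0: [184.3, 232.6, 241.8], 0.12: [183.1, 232.9, 242.5], 0.3: [181.3, 231.8, 241.9], 0.45: [179.6, 229.4, 239.7]}
0.032 {0: [259.8, 302.5, 310.7], 0.12: [258.9, 304.0, 312.7], 0.3: [257.3, 304.8, 314.3], 0.45: [255.8, 304.1, 314.0]}
0 {0: [326.7, 364.8, 372.2], 0.12: [326.0, 367.2, 375.2], 0.3: [324.7, 369.5, 378.4], 0.45: [323.4, 370.1, 379.7]}
-0.032 {0: [386.5, 420.7, 427.3], 0.12: [385.9, 423.7, 431.1], 0.3: [384.8, 427.2, 435.7], 0.45: [383.7, 428.9, 438.2]}
-0.064 {0: [440.2, 471.0, 477.0], 0.12: [439.7, 474.7, 481.5], 0.3: [438.8, 479.0, 487.1], 0.45: [437.8, 481.6, 490.5]}
col 320 white runs [136, 173, 239, 247, 288, 402, 433, 436, 446]
```

carry_out --rows '[[[-0.3, 0, 0], [0, 0, 0], 1], [[-0.7, 0, 0], [0, 0, 0], 1], [[-1.1, 0, 0], [0, 0, 0], 1], [[-1.5, 0, 0], [0, 0, 0], 1], [[-1.9, 0, 0], [0, 0, 0], 1], [[-2.3, 0, 0], [0, 0, 0], 1], [[-2.7, 0, 0], [0, 0, 0], 1], [[-3.1, 0, 0], [0, 0, 0], 1], [[-3.5, 0, 0], [0, 0, 0], 1], [[-3.9, 0, 0], [0, 0, 0], 1]]'

```text
clock: 17.4
tool_pos: [0.5362, 0.0164, 0.0295]
eef_rot: [0.822, 0.569, 0.001, 0.0]
contact_force: [0.0, 2.2, 17.9]
opening: 0.006
finger_force: 9.2
```

carry_out --rows '[[[-0.4, 0, 0], [0, 0, 0], 1], [[-0.8, 0, 0], [0, 0, 0], 1], [[-1.2, 0, 0], [0, 0, 0], 1], [[-1.6, 0, 0], [0, 0, 0], 1], [[-2.0, 0, 0], [0, 0, 0], 1], [[-2.4, 0, 0], [0, 0, 0], 1], [[-2.8, 0, 0], [0, 0, 0], 1], [[-3.2, 0, 0], [0, 0, 0], 1], [[-3.6, 0, 0], [0, 0, 0], 1]]'

```text
clock: 18.3
tool_pos: [0.5237, -0.0165, 0.0295]
eef_rot: [0.822, 0.569, 0.002, 0.0]
contact_force: [0.8, 2.7, 8.7]
opening: 0.008
finger_force: 4.9
```

```bash
python3 lid.py | head -2
```

```text
18.35 block y -0.053509498943020005 z 0.02934066922605741 [0.  0.5 2.2]
pred corners [[259.0, -71.0], [480.0, -71.0], [320.0, -1.0], [320.0, -42.0], [320.0, 97.0]]
```

carry_out --rows '[[[-0.4, 0, 0], [0, 0, 0], 1], [[-0.8, 0, 0], [0, 0, 0], 1], [[-1.2, 0, 0], [0, 0, 0], 1], [[-1.6, 0, 0], [0, 0, 0], 1], [[-2.0, 0, 0], [0, 0, 0], 1], [[-2.4, 0, 0], [0, 0, 0], 1], [[-2.8, 0, 0], [0, 0, 0], 1], [[-3.2, 0, 0], [0, 0, 0], 1], [[-3.6, 0, 0], [0, 0, 0], 1]]'

```text
clock: 19.3
tool_pos: [0.5096, -0.0517, 0.0287]
eef_rot: [0.822, 0.569, -0.0, 0.0]
contact_force: [-0.2, 0.7, 1.0]
opening: 0.004
finger_force: 0.0
```

carry_out --rows '[[[0, 0, -1], [0, 0, 0], 1], [[0, 0, -3], [0, 0, 0], 1], [[0, 0, -6], [0, 0, 0], 1], [[-4, 0, -10], [0, 0, 0], 1], [[-8, 0, -14], [0, 0, 0], 1], [[-12, 0, -16], [0, 0, 0], 1], [[-15, 0, -16], [0, 0, 0], 1], [[-15, 0, -16], [0, 0, 0], 1]]'

```text
clock: 20.1
tool_pos: [0.4545, -0.198, 0.1899]
eef_rot: [0.825, 0.565, -0.002, 0.002]
contact_force: [0.1, -1.0, 0.5]
opening: 0.003
finger_force: 0.0
```

```bash
python3 - <<'E'
from plant import r
from h import *
import numpy as np,pickle
b=np.load("b.npy");d=pickle.load(open("d0.pkl","rb"))
now={n:r.snapshot(n) for n in("top","side")};s=r.get_state();print(s["clock"],s["tool_pos"],s["contact_force"].round(1));pickle.dump(now,open("d1.pkl","wb"))
import cv2
for n in now:
  A,B=d[n]["image"],now[n]["image"]
  box=dict(top=(210,310,265,405),side=(200,330,225,360))[n]
  f=lambda I:I[box[0]:box[1],box[2]:box[3]].max(2)
  print(n,"blocked mean",f(A).mean().round(1),f(B).mean().round(1))
  (dx,dy),_=cv2.phaseCorrelate(f(A).astype(np.float32),f(B).astype(np.float32));print("shift",dx,dy)
S=now["side"];I=S["image"].max(2)
for name,x in(("near",-.018),("far",.018)):
  for y in(.064,.032,0,-.032,-.064):
    u,v=proj(S,world(b,[[x,y,.054]]))[0].round().astype(int)
    print(name,y,(u,v),"before",d["side"]["image"].max(2)[v-14:v+8:2,u],"now",I[v-14:v+8:2,u])
E
```

```text
20.2 [ 0.45668277 -0.19220889  0.18916723] [-0.1  0.1  0.4]
top blocked mean 96.2 97.6
shift 0.06433775729831837 -0.0876671003049978
side blocked mean 106.2 118.5
shift 0.31465708243888457 0.2851114354438522
near 0.064 (np.int64(300), np.int64(230)) before [142 138 141  93 136 124  74  47  46  81 114] now [163 160 157 158 158 159 174 173 175 137 115]
near 0.032 (np.int64(289), np.int64(240)) before [141 138 148  93 114 136  71  51  43  58 116] now [160 159 159 129  72  83 171 174 168 157 117]
near 0 (np.int64(279), np.int64(251)) before [136 141 106  97 148  89  72  46  47  58 126] now [155 156 138  78  68  94 172 175 175 155 120]
near -0.032 (np.int64(267), np.int64(263)) before [134 120 128 133  79  75  63  47  46  61 123] now [157 160 135  74  67 120 175 174 176 157 105]
near -0.064 (np.int64(255), np.int64(275)) before [126 126 127 133  81  74  76  55  46  49 119] now [109 109  94  64  59 117 174 175 176 167 126]
far 0.064 (np.int64(322), np.int64(235)) before [137 136 135 135 137 137  94  61  60  61  52] now [157 156 155 156 156 156 107  68  70  70  60]
far 0.032 (np.int64(312), np.int64(246)) before [ 62  60  60  59  59  77 150 153 144 140 103] now [ 71  69  70  70  68  89 171 174 164 160 118]
far 0 (np.int64(302), np.int64(257)) before [60 60 59 59 58 58 55 55 54 53 47] now [70 69 69 69 68 69 63 64 63 65 56]
far -0.032 (np.int64(291), np.int64(269)) before [60 59 59 59 58 57 59 59 58 58 48] now [69 67 67 67 67 68 67 65 68 67 56]
far -0.064 (np.int64(279), np.int64(282)) before [ 57  58  59  60  58 104 152 153 153 152 107] now [ 64  67  66  67  67 120 174 174 176 174 122]
```

The side-view profile of all five near lids now matches the shut far-row lids, and the block has not moved. Handing in.

```bash
python3 -c "
from plant import r
print(r.finish_job())"
```

```text
the job is handed in; nothing more can be done
None
```

I pressed all five near-row lids shut in order from the hinge end and handed the job in at about 20 s. The last camera check showed every lid matching the already-shut ones and the block in place; I steered clear of the vial, beaker and pipette but took no final look at them.

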